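# Line up the breakfast preserves by size

## Task

Lay the breakfast table: line the four preserve jars up by size on the row of coasters on the serving board, one jar centred on each coaster, with the largest on the coaster next to the blue cup and each following one smaller, down to the smallest next to the pepper mill. Keep the jars upright and set them down gently, not dropped, and leave the cup and the pepper mill where they stand.

Things in the scene. Friction and masses are not known exactly. Their poses are not given: they have to be found in the camera images.
- jar_strawberry: the largest preserve jar: an upright straight cylinder, 61 mm across and 98 mm tall, glass filled with deep red preserve, red lid (lid 13 mm thick, as wide as the jar; firm to grip anywhere). Loose, 240 to 440 g; starts upright on the table (z = 0). Origin: centre of its underside, z up the jar
- jar_apricot: the second largest preserve jar: an upright straight cylinder, 54 mm across and 84 mm tall, glass filled with orange preserve, orange lid (lid 13 mm thick, as wide as the jar; firm to grip anywhere). Loose, 170 to 310 g; starts upright on the table (z = 0). Origin: centre of its underside, z up the jar
- jar_plum: the second smallest preserve jar: an upright straight cylinder, 47 mm across and 70 mm tall, glass filled with near-black purple preserve, purple lid (lid 13 mm thick, as wide as the jar; firm to grip anywhere). Loose, 110 to 210 g; starts upright on the table (z = 0). Origin: centre of its underside, z up the jar
- jar_lemon: the smallest preserve jar: an upright straight cylinder, 40 mm across and 56 mm tall, glass filled with pale yellow preserve, yellow lid (lid 13 mm thick, as wide as the jar; firm to grip anywhere). Loose, 70 to 130 g; starts upright on the table (z = 0). Origin: centre of its underside, z up the jar
- coaster_cork: round brown cork coaster, 76 mm across, 4 mm thick, fixed. Origin: centre of its underside, 12 mm above the table (top 16 mm). One of four in a straight row, 90 mm between centres, in random colour order, along a fixed pale wooden board 100 x 390 x 12 mm (long side along the row). Its place in the row, not its colour, says which jar it takes
- coaster_slate: round dark grey slate coaster, 76 mm across, 4 mm thick, fixed. Origin: centre of its underside, 12 mm above the table (top 16 mm). One of four in a straight row, 90 mm between centres, in random colour order, along a fixed pale wooden board 100 x 390 x 12 mm (long side along the row). Its place in the row, not its colour, says which jar it takes
- coaster_terracotta: round orange-brown terracotta coaster, 76 mm across, 4 mm thick, fixed. Origin: centre of its underside, 12 mm above the table (top 16 mm). One of four in a straight row, 90 mm between centres, in random colour order, along a fixed pale wooden board 100 x 390 x 12 mm (long side along the row). Its place in the row, not its colour, says which jar it takes
- coaster_white: round glazed white coaster, 76 mm across, 4 mm thick, fixed. Origin: centre of its underside, 12 mm above the table (top 16 mm). One of four in a straight row, 90 mm between centres, in random colour order, along a fixed pale wooden board 100 x 390 x 12 mm (long side along the row). Its place in the row, not its colour, says which jar it takes
- cup: blue ceramic cup without handle, 72 mm across the rim, 90 mm tall, empty, loose on the table just past one end of the row of coasters, about 115 mm from the nearest coaster's centre. It marks the end where the row starts. Origin: centre of its underside
- pepper_mill: dark wooden pepper mill, turned, 52 mm across the foot, 122 mm tall, loose on the table just past the other end of the row, about 115 mm from the nearest coaster's centre. Origin: centre of its underside

How it is judged:
At the end, for the whole second after the job is handed in: Every jar stands upright (within about 4.5 degrees), released and at rest on a coaster, its centre within 12 mm of the coaster's centre, in order of size along the row: largest nearest the cup, smallest farthest from it. Cup and pepper mill upright and within 20 mm of where they began ((horizontal distance between jar_strawberry and coaster_cork below 0.012 m or horizontal distance between jar_strawberry and coaster_slate below 0.012 m or horizontal distance between jar_strawberry and coaster_terracotta below 0.012 m or horizontal distance between jar_strawberry and coaster_white below 0.012 m) and horizontal distance between jar_strawberry and cup between 0.07 and 0.16 m and height (world z) of jar_strawberry between 0.012 and 0.02 m and angle between each of jar_strawberry, jar_apricot, jar_plum, jar_lemon's own z axis and vertical below 0.08 rad and linear speed of each of jar_strawberry, jar_apricot, jar_plum, jar_lemon below 0.02 m/s and contact force between each of jar_strawberry, jar_apricot, jar_plum, jar_lemon and the fingers below 0.1 N and (horizontal distance between jar_apricot and coaster_cork below 0.012 m or horizontal distance between jar_apricot and coaster_slate below 0.012 m or horizontal distance between jar_apricot and coaster_terracotta below 0.012 m or horizontal distance between jar_apricot and coaster_white below 0.012 m) and horizontal distance between jar_apricot and cup between 0.16 and 0.25 m and height (world z) of jar_apricot between 0.012 and 0.02 m and (horizontal distance between jar_plum and coaster_cork below 0.012 m or horizontal distance between jar_plum and coaster_slate below 0.012 m or horizontal distance between jar_plum and coaster_terracotta below 0.012 m or horizontal distance between jar_plum and coaster_white below 0.012 m) and horizontal distance between jar_plum and cup between 0.25 and 0.34 m and height (world z) of jar_plum between 0.012 and 0.02 m and (horizontal distance between jar_lemon and coaster_cork below 0.012 m or horizontal distance between jar_lemon and coaster_slate below 0.012 m or horizontal distance between jar_lemon and coaster_terracotta below 0.012 m or horizontal distance between jar_lemon and coaster_white below 0.012 m) and horizontal distance between jar_lemon and cup between 0.34 and 0.43 m and height (world z) of jar_lemon between 0.012 and 0.02 m and distance of each of cup, pepper_mill from where it was at the start of the episode below 0.02 m and angle between each of cup, pepper_mill's own z axis and vertical below 0.1 rad); the robot touches nothing.
It fails at once if the cup or the pepper mill is pushed more than 20 mm or tipped (distance of any of cup, pepper_mill from where it was at the start of the episode above 0.02 m or angle between any of cup, pepper_mill's own z axis and vertical above 0.3 rad).
It fails at once if a jar is tipped over (more than 40 degrees) (angle between any of jar_strawberry, jar_apricot, jar_plum, jar_lemon's own z axis and vertical above 0.7 rad).
It fails at once if a jar is dropped (out of the fingers while its foot is more than 25 mm above the coasters) ((height (world z) of jar_strawberry above 0.041 m and contact force between jar_strawberry and the fingers below 0.05 N) or (height (world z) of jar_apricot above 0.041 m and contact force between jar_apricot and the fingers below 0.05 N) or (height (world z) of jar_plum above 0.041 m and contact force between jar_plum and the fingers below 0.05 N) or (height (world z) of jar_lemon above 0.041 m and contact force between jar_lemon and the fingers below 0.05 N)).
It also fails if it takes over 104 s, if anything falls off the work surface, if the arm or the gripper's body presses on something with over 40 N, if the wrist force passes 120 N, or if a joint passes its speed limit or range.

## Robot

A 6-joint arm with a two-finger parallel gripper is mounted at the origin on the work surface. World frame = base frame: x ahead of the robot, y to its left, z up, the work surface at z = 0. Lengths are in m, angles in rad, forces in N, time in s.
With the tool pointing down it reaches from about 0.35 to 0.85 m from the base axis. Payload 8.1 kg.
Tool frame: the origin (TCP) lies at the very end of the fingers, on their centre line; the grasp point (between the pads) lies 19 mm behind it; z points along the fingers, y is the line along which they close (so a half turn about z gives the same grasp; the last joint's range is limited). The gripper opens to 93 mm and grips with 3 to 60 N. Pads are 15 mm wide; open, the fingers measure 128 mm over their backs; the gripper's body (75 mm by 188 mm) begins 65 mm behind the grasp point.
Start: joints at [-0.085, 0.13, 1.488, -0, 1.523, -0.085], TCP at [0.6, 0, 0.186] pointing down, gripper open.
Joint ranges: [-2.96, 2.96], [-0.89, 2.26], [0.02, 2.5], [-1.34, 4.48], [0, 2.73], [-2.66, 2.66]. Speed limits (rad/s): [2.39, 2.39, 2.79, 3.14, 3.14, 3.14].

## Interface

Orientations are given as a rotation vector (axis times angle).
In Python, from plant import monitor, eyes, ticket gives the robot as it stands.
- The arm moves only by the tool arm_command, never from a script. Its argument "deltas" is a list that holds one entry, the list of rows, each a list of 6 numbers: the shift along the world's x, y, z in cm, then the turn, a rotation vector about the world's x, y, z in degrees. In form: [[[tx, ty, tz, rx, ry, rz], ...]]. A call has 1 to 12 rows; each row shifts and turns the commanded pose from where the row before left it; what a row does not reach is not made up. A row lasts 1/12 s, in which the tool goes at most 41.7 mm and 7.16 degrees, less where a joint would pass 70% of its speed; a pose out of reach is approached as far as the arm can. A call is refused whole if a number of a shift passes 4.17 or a number of a turn 7.16, either way. A call with a gripper value outside its range is refused whole. "gripper" is the opening, from -1 (shut) to 1 (fully open), set as the call begins (left out, the last holds). The fingers move at their own pace and stop on an object; "squeeze" is the grip in N (left out, the last holds). Time passes only in rows, so rows that do not move let the fingers close. It gives the time, the measured TCP pose, the force, the opening and the grip force at its end, in the units of the state.
- monitor.read_state(): the state, without advancing time (a new reading comes with each control period).
- eyes.read_camera(name): name is "scene" or "side" or "wrist"; returns the picture (420x560x3 uint8, blue, green, red); there is no depth.
- eyes.camera_model(name): a dict with "fx", "fy", "cx", "cy" (pixels), "rvec" (rotation vector, rad) and "tvec" (3), from world to camera coordinates, as OpenCV has them. Camera axes: x right, y down, z forward; pixel columns grow to the right and rows downward; lengths in m; the calibration is good to about 2 mm. A picture is of the moment at which its call begins: read the wrist's pose just before it. camera_model takes no time and is no camera call; for the wrist camera it gives the pose at the moment of the call.
- ticket.close_job(): hands the job in; it is judged then, once.
The state is a dict: "t": time; "q": joint angles; "dq": joint speeds; "joint_torque": joint torques, N m; "tool_pos": TCP position; "orientation": TCP orientation; "force": force on the tool from outside, world axes, zero at the start; "wrist_torque": the same for the moment, N m; "opening": finger opening in m; "gripper_force": force on a finger pad.
Only numpy, scipy, OpenCV 4.12 (cv2) and the standard library are available. Lean on these libraries where they do the work, as an engineer would, in place of code of your own. Each camera call takes 0.05 s, during which the arm holds its last target. There are 200 camera calls.

## Working session

There is one attempt and no reset: what is moved stays moved. The work goes in short steps, Python scripts to look and compute and a tool call to move; the robot and the scene stay as the last step left them, time stands still between calls to the robot, and variables do not carry over. Pictures are saved under pics/ and viewed, at most 14 in all, crops included, and the job is handed in when it is done.

Besides the shell and the picture viewer there is one more tool, called as a command line: name --argument value ..., lists and objects as JSON in quotes. arm_command: Moves the arm, as the interface text tells. Its arguments: {"type":"object","properties":{"deltas":{"type":"array"},"gripper":{"type":"number"},"squeeze":{"type":"number"}},"required":["deltas"]}

```bash
mkdir -p pics; python3 - <<'E'
from plant import monitor, eyes
import cv2,numpy as np
s=monitor.read_state();print(s['t'],s['tool_pos'],s['orientation'],s['opening'])
for n in("scene","side"):
    im=eyes.read_camera(n);cv2.imwrite(f"pics/{n}0.png",im)
    m=eyes.camera_model(n);R=cv2.Rodrigues(np.array(m['rvec'],float))[0]
    print(n,m['fx'],m['cx'],m['cy'],(-R.T@np.array(m['tvec']).ravel()).round(3),R[2].round(2))
E
```

```text
0.0 [5.99374902e-01 5.94387653e-05 1.84787316e-01] [-2.22044108e+00 -2.22048440e+00  1.90221314e-03] 0.09288907688556361
scene 502.1716662157674 274.50714570691053 218.99838407623338 [ 1.144 -0.377  0.865] [-0.54  0.37 -0.76]
side 537.0017634976057 281.1347200478082 207.145369739843 [ 0.271 -0.854  0.888] [ 0.23  0.71 -0.66]
```

View pics/scene0.png

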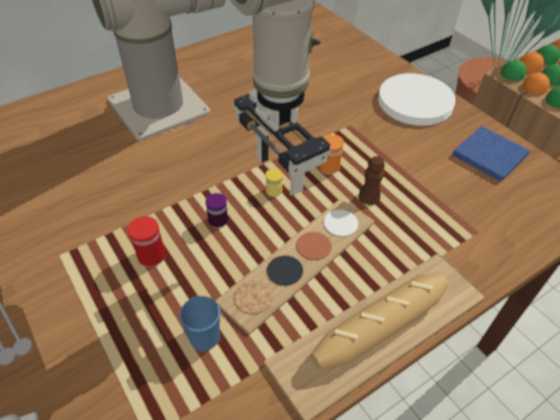

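View pics/side0.png

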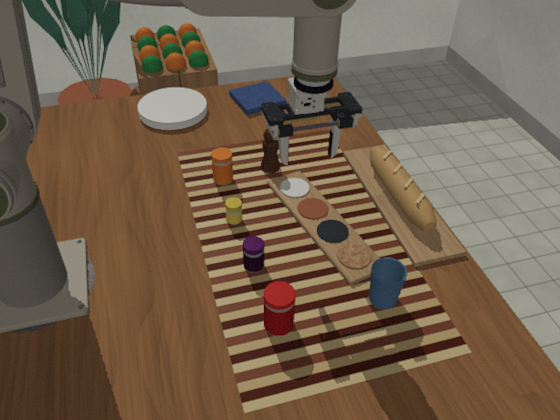

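The pictures show strawberry (148,240), plum (217,210), lemon (274,183), apricot (330,153), cup (201,323) and mill (372,180) in the scene view. From cup to mill the coasters run cork, slate, terracotta, white. I'll measure the jars by silhouette bearings from both views, and the coasters on their top plane.

```bash
cat > h.py <<'E'
import cv2,numpy as np
from plant import eyes
def cam(n):
    m=eyes.camera_model(n);R=cv2.Rodrigues(np.array(m['rvec'],float))[0]
    return m,R,-R.T@np.array(m['tvec'],float).ravel()
def rays(c,px):
    m,R,C=c;px=np.atleast_2d(px).astype(float)
    return np.c_[(px[:,0]-m['cx'])/m['fx'],(px[:,1]-m['cy'])/m['fy'],np.ones(len(px))]@R
def plane(c,px,z):
    d=rays(c,px);return (c[2]+d*((z-c[2][2])/d[:,2])[:,None])[:,:2]
def blob(im,lo,hi,seed,close=5,win=60):
    hsv=cv2.cvtColor(im,cv2.COLOR_BGR2HSV);lo=np.array(lo);hi=np.array(hi)
    mk=cv2.inRange(hsv,lo,hi)if lo[0]<=hi[0] else cv2.inRange(hsv,np.array([lo[0],*lo[1:]]),np.array([180,*hi[1:]]))|cv2.inRange(hsv,np.array([0,*lo[1:]]),hi)
    w=np.zeros_like(mk);x,y=map(int,seed);w[max(0,y-win):y+win,max(0,x-win):x+win]=255;mk&=w
    mk=cv2.morphologyEx(mk,cv2.MORPH_CLOSE,np.ones((close,close)))
    n,l,st,_=cv2.connectedComponentsWithStats(mk)
    k=1+np.argmin([np.min(np.hypot(*(np.argwhere(l==i)[:,::-1]-seed).T))-.01*st[i,4] for i in range(1,n)])
    return (l==k).astype(np.uint8)
def bearing(c,mk):
    p=np.argwhere(mk)[:,::-1];d=rays(c,p);a=np.unwrap(np.arctan2(d[:,1],d[:,0]));b=(a.min()+a.max())/2
    return b,a.max()-a.min()
def meet(c1,b1,c2,b2):
    A=np.array([[np.cos(b1),-np.cos(b2)],[np.sin(b1),-np.sin(b2)]]);s=np.linalg.solve(A,c2[2][:2]-c1[2][:2])
    return c1[2][:2]+s[0]*np.array([np.cos(b1),np.sin(b1)]),s
J=dict(straw=([172,150,60],[6,255,255]),apricot=([7,190,110],[16,255,255]),plum=([125,60,10],[165,255,255]),lemon=([22,110,110],[34,255,255]),cup=([98,90,40],[115,255,255]),mill=([0,60,10],[15,255,75]))
def jar(name,ims,seeds):
    cs=[cam("scene"),cam("side")];b=[];inf=[]
    for c,im,s in zip(cs,ims,seeds):
        mk=blob(im,*J[name],s,7);b.append(bearing(c,mk));inf.append(cv2.boundingRect(mk))
    p,s=meet(cs[0],b[0][0],cs[1],b[1][0])
    print(name,p.round(4),'diam',[round(2*si*np.sin(x[1]/2),4) for si,x in zip(s,b)],inf)
    return p
E
cat > m.py <<'E'
from h import *
ims=[cv2.imread(f"pics/{n}0.png") for n in("scene","side")]
S=dict(straw=[(148,240),(280,310)],apricot=[(333,155),(223,168)],plum=[(217,210),(254,255)],lemon=[(274,183),(234,211)],cup=[(201,323),(387,283)],mill=[(372,185),(270,155)])
for k,v in S.items():jar(k,ims,v)
C=dict(cork=[(252,297),(355,254)],slate=[(285,270),(332,231)],terra=[(313,245),(313,208)],white=[(341,222),(295,187)])
for k,v in C.items():
    for n,im,s in zip(("scene","side"),ims,v):
        hsv=cv2.cvtColor(im,cv2.COLOR_BGR2HSV);lab=cv2.cvtColor(im,cv2.COLOR_BGR2LAB).astype(int)
        ref=np.median(lab[s[1]-3:s[1]+4,s[0]-3:s[0]+4].reshape(-1,3),0)
        mk=(np.abs(lab-ref)*[.5,1,1]).sum(2)<18;mk=mk.astype(np.uint8)
        mk=cv2.morphologyEx(cv2.morphologyEx(mk,cv2.MORPH_OPEN,np.ones((3,3))),cv2.MORPH_CLOSE,np.ones((5,5)))
        l=cv2.connectedComponents(mk)[1];mk=(l==l[s[1],s[0]]).astype(np.uint8)
        ct=max(cv2.findContours(mk,0,1)[0],key=cv2.contourArea)[:,0]
        w=plane(cam(n),ct,.016);(cx,cy),r=cv2.minEnclosingCircle((w*1000).astype(np.float32))
        mm=w.mean(0);print(k,n,'circ',round(cx/1000,4),round(cy/1000,4),'r',round(r,1),'mean',mm.round(4))
E
python3 m.py
```

```text
straw [ 0.4765 -0.2169] diam [np.float64(0.102), np.float64(0.231)] [(127, 216, 68, 81), (222, 268, 118, 67)]
apricot [0.4573 0.2534] diam [np.float64(0.047), np.float64(0.0434)] [(320, 156, 20, 16), (212, 157, 19, 27)]
plum [ 0.461  -0.0684] diam [np.float64(0.0423), np.float64(0.0433)] [(206, 194, 21, 32), (243, 236, 21, 36)]
lemon [0.4522 0.0884] diam [np.float64(0.0397), np.float64(0.0383)] [(265, 169, 18, 27), (225, 196, 17, 28)]
cup [ 0.6996 -0.2319] diam [np.float64(0.0659), np.float64(0.0676)] [(181, 298, 38, 52), (370, 258, 37, 51)]
mill [0.614  0.2386] diam [np.float64(0.0427), np.float64(0.2535)] [(359, 160, 22, 44), (232, 129, 98, 49)]
cork scene circ 0.7251 0.0517 r 301.0 mean [0.7121 0.0158]
cork side circ 0.6273 0.0061 r 191.1 mean [6.486e-01 5.000e-04]
slate scene circ 0.6638 -0.0254 r 35.5 mean [ 0.6642 -0.0257]
slate side circ 0.661 -0.0283 r 37.7 mean [ 0.6612 -0.0291]
terra scene circ 0.6449 0.0625 r 37.8 mean [0.6454 0.0626]
terra side circ 0.6431 0.0612 r 37.6 mean [0.6433 0.061 ]
white scene circ 0.626 0.152 r 37.4 mean [0.6291 0.1494]
white side circ 0.6247 0.149 r 37.6 mean [0.6267 0.1459]
```

```bash
sed -i "s/straw=(\[172,150,60\]/straw=([174,190,105]/; s/apricot=(\[7,190,110\],\[16,255,255\])/apricot=([5,190,130],[14,255,255])/; s/win=60/win=34/; s/mill=(\[0,60,10\],\[15,255,75\])/mill=([0,60,10],[15,255,60])/" h.py
python3 m.py | grep -E "straw|apri|mill"
python3 - <<'E'
import cv2
for n,ps in(("scene",[(148,228),(148,255),(165,240),(337,143),(330,160),(332,168),(345,150)]),("side",[(280,292),(280,320),(260,310),(300,300),(223,156),(223,175),(236,170)])):
    h=cv2.cvtColor(cv2.imread(f"pics/{n}0.png"),cv2.COLOR_BGR2HSV);print(n,[h[y,x].tolist() for x,y in ps])
E
```

```text
straw [ 0.4709 -0.2344] diam [np.float64(0.0573), np.float64(0.0587)] [(130, 221, 36, 44), (264, 281, 32, 28)]
apricot [0.4662 0.2453] diam [np.float64(0.0464), np.float64(0.0025)] [(320, 156, 20, 16), (224, 159, 2, 1)]
mill [0.5927 0.2534] diam [np.float64(0.0276), np.float64(0.0641)] [(360, 162, 18, 38), (259, 132, 25, 42)]
scene [[1, 189, 200], [1, 211, 121], [21, 85, 202], [14, 176, 220], [13, 191, 159], [13, 197, 157], [21, 77, 198]]
side [[2, 190, 158], [0, 221, 91], [20, 91, 163], [20, 93, 159], [13, 181, 176], [12, 211, 122], [4, 166, 69]]
```

arm_command --deltas '[[[-1.6,-2.9,0,0,0,1.5],[-1.6,-2.9,0,0,0,1.5],[-1.6,-2.9,0,0,0,1.5],[-1.6,-2.9,0,0,0,1.5],[-1.6,-2.9,0,0,0,1.5],[-1.6,-2.9,0,0,0,1.5],[-1.6,-2.9,0,0,0,1.5],[-1.6,-2.9,0,0,0,1.5],[0,0,0,0,0,0],[0,0,0,0,0,0]]]' --gripper 1 --squeeze 20

```text
t: 0.93
tool_pos: [0.4711, -0.2331, 0.1855]
orientation: [-1.981, -2.437, -0.0]
force: [0.0, -0.0, 0.3]
opening: 0.093
gripper_force: 0.0
```

```bash
sed -i "s/straw=(\[174,190,105\]/straw=([172,175,85]/; s/apricot=(\[5,190,130\],\[14,255,255\])/apricot=([8,165,100],[17,255,255])/" h.py
cp pics/scene0.png pics/a.png; cp pics/side0.png pics/b.png; python3 m.py | grep -E "straw|apri"
python3 - <<'E'
from h import *
ims=[]
for n in("scene","side"):
    im=eyes.read_camera(n);cv2.imwrite(f"pics/{n}1.png",im);ims.append(im)
jar('apricot',ims,[(333,155),(223,168)]);jar('lemon',ims,[(274,183),(234,211)]);jar('mill',ims,[(372,185),(270,155)])
cv2.imwrite("pics/w1.png",eyes.read_camera("wrist"))
v=np.vstack([np.hstack([cv2.resize(ims[0][60:260,100:420],(400,250)),cv2.resize(ims[1][120:320,180:500],(400,250))])]);cv2.imwrite("pics/v1.png",v)
E
```

```text
straw [ 0.4709 -0.2346] diam [np.float64(0.0616), np.float64(0.0588)] [(128, 217, 41, 49), (264, 280, 32, 55)]
apricot [0.4598 0.2516] diam [np.float64(0.0525), np.float64(0.0525)] [(319, 134, 26, 39), (211, 147, 22, 38)]
apricot [0.4596 0.2506] diam [np.float64(0.0542), np.float64(0.0525)] [(319, 134, 26, 39), (211, 147, 22, 37)]
lemon [0.4406 0.0962] diam [np.float64(0.0404), np.float64(0.0116)] [(265, 169, 18, 28), (226, 217, 6, 7)]
mill [0.5908 0.2559] diam [np.float64(0.0282), np.float64(0.0056)] [(360, 161, 18, 40), (269, 170, 3, 8)]
```

View pics/v1.png

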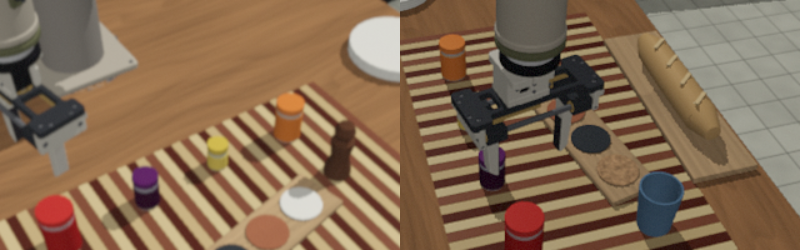

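View pics/w1.png

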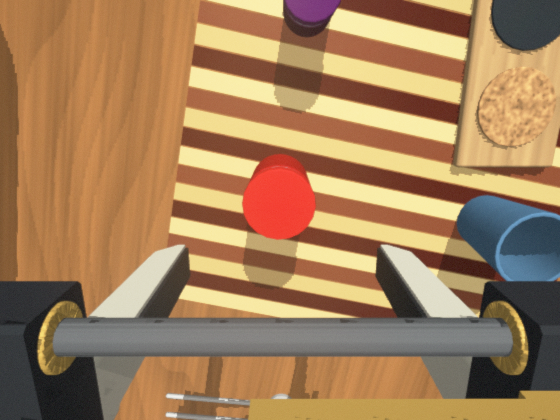

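The wrist view has the strawberry lid centred at (279,203), midway between the fingers. That agrees with the measured pose, so I'll descend and grip.

arm_command --deltas '[[[0,-0.1,-2.5,0,0,0],[0,0,-2.5,0,0,0],[0,0,-2.5,0,0,0],[0,0,-2.5,0,0,0],[0,0,-2.5,0,0,0],[0,0,0,0,0,0],[0,0,0,0,0,0]]]'

```text
t: 1.67
tool_pos: [0.4712, -0.2311, 0.0596]
orientation: [-1.973, -2.44, 0.0]
force: [0.3, 0.2, 0.2]
opening: 0.0929
gripper_force: 0.0
```

arm_command --deltas '[[[0,0,0,0,0,0],[0,0,0,0,0,0],[0,0,0,0,0,0],[0,0,0,0,0,0],[0,0,0,0,0,0],[0,0,0,0,0,0],[0,0,0,0,0,0],[0,0,0,0,0,0],[0,0,0,0,0,0],[0,0,0,0,0,0]]]' --gripper -1 --squeeze 25

```text
t: 2.5
tool_pos: [0.4722, -0.2335, 0.0616]
orientation: [1.977, 2.441, -0.0]
force: [-3.0, -0.4, 5.5]
opening: 0.0599
gripper_force: 25.0
```

arm_command --deltas '[[[0,0,1,0,0,0],[0,0,2.5,0,0,0],[0,0,2.5,0,0,0],[2.6,1.5,0,0,0,0],[2.6,1.5,0,0,0,0],[2.6,1.5,0,0,0,0],[2.6,1.5,0,0,0,0],[2.6,1.5,0,0,0,0],[2.6,1.5,0,0,0,0],[2.6,1.5,0,0,0,0],[2.6,1.5,0,0,0,0],[0,0,0,0,0,0]]]'

```text
t: 3.5
tool_pos: [0.6827, -0.1089, 0.119]
orientation: [-1.972, -2.443, -0.003]
force: [0.1, 0.9, -5.0]
opening: 0.0597
gripper_force: 25.0
```

```bash
python3 - <<'E'
from plant import monitor
from h import *
s=monitor.read_state();print(s['tool_pos'].round(4) if hasattr(s['tool_pos'],'round') else s['tool_pos'],s['force'],s['opening'])
ims=[]
for n in("scene","side"):
    im=eyes.read_camera(n);cv2.imwrite(f"pics/{n}2.png",im);ims.append(im)
# expected pixel of jar
for n in("scene","side"):
    c=cam(n);print(n,cv2.projectPoints(np.array([[.68,-.114,.1]]),c[1],np.array(c[0]['tvec'],float),np.array([[c[0]['fx'],0,c[0]['cx']],[0,c[0]['fy'],c[0]['cy']],[0,0,1]]),None)[0].ravel())
print(monitor.read_state()['tool_pos'])
cv2.imwrite("pics/v2.png",np.hstack([cv2.resize(ims[0][160:380,120:420],(400,293)),cv2.resize(ims[1][120:340,220:520],(400,293))]))
E
```

```text
[ 0.6827 -0.1089  0.119 ] [ 0.0663891   0.91223087 -5.02004473] 0.05970836939421287
scene [250.66775865 271.45188698]
side [357.78305874 227.79314531]
[ 0.67979643 -0.11176019  0.11932027]
```

View pics/v2.png

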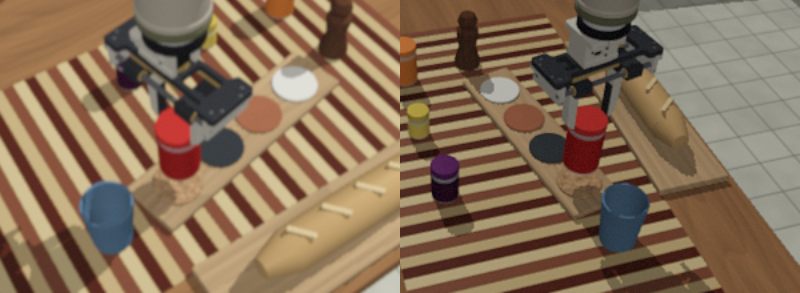

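The jar hangs upright above the cork coaster, at scene (255,276) and side (359,225). I'll check how it is centred before lowering.

```bash
python3 - <<'E'
from h import *
ims=[cv2.imread(f"pics/{n}2.png") for n in("scene","side")]
jar('straw',ims,[(255,280),(359,235)])
E
```

```text
straw [ 0.6826 -0.1103] diam [np.float64(0.0585), np.float64(0.0615)] [(236, 246, 34, 48), (343, 201, 34, 49)]
```

arm_command --deltas '[[[-0.1,-0.3,-1.3,0,0,0],[0,0,-1.2,0,0,0],[0,0,-0.8,0,0,0],[0,0,-0.4,0,0,0],[0,0,-0.2,0,0,0],[0,0,-0.2,0,0,0],[0,0,-0.1,0,0,0],[0,0,0,0,0,0],[0,0,0,0,0,0]]]'

```text
t: 4.35
tool_pos: [0.6794, -0.116, 0.0795]
orientation: [1.976, 2.441, 0.001]
force: [-1.3, -0.3, -2.9]
opening: 0.0597
gripper_force: 25.0
```

arm_command --deltas '[[[0,0,-0.1,0,0,0],[0,0,-0.1,0,0,0],[0,0,0,0,0,0],[0,0,0,0,0,0]]]'

```text
t: 4.68
tool_pos: [0.6796, -0.1162, 0.0779]
orientation: [1.976, 2.44, 0.001]
force: [-1.9, -0.5, 2.9]
opening: 0.06
gripper_force: 25.0
```

arm_command --deltas '[[[0,0,0,0,0,0],[0,0,0,0,0,0],[0,0,0,0,0,0],[0,0,0,0,0,0],[0,0,0,0,0,0],[0,0,0,0,0,0],[0,0,1,0,0,0],[0,0,2,0,0,0],[0,0,3,0,0,0],[0,0,3,0,0,0]]]' --gripper 1

```text
t: 5.52
tool_pos: [0.6781, -0.1158, 0.1674]
orientation: [-1.976, -2.44, 0.001]
force: [0.6, 0.3, -0.6]
opening: 0.093
gripper_force: 0.0
```

arm_command --deltas '[[[-2.2,3.6,0,0,0,0],[-2.2,3.6,0,0,0,0],[-2.2,3.7,0,0,0,0],[-2.2,3.7,0,0,0,0],[-2.2,3.7,0,0,0,0],[-2.2,3.7,0,0,0,0],[-2.2,3.7,0,0,0,0],[-2.2,3.7,0,0,0,0],[-2.2,3.7,0,0,0,0],[-2.2,3.6,0,0,0,0],[0,0,0,0,0,0],[0,0,0,0,0,0]]]'

```text
t: 6.52
tool_pos: [0.4639, 0.2434, 0.1679]
orientation: [1.971, 2.445, 0.002]
force: [0.7, 0.2, 0.2]
opening: 0.0931
gripper_force: 0.0
```

```bash
python3 - <<'E'
from plant import monitor
from h import *
ims=[]
for n in("scene","side"):
    im=eyes.read_camera(n);cv2.imwrite(f"pics/{n}3.png",im);ims.append(im)
print(monitor.read_state()['tool_pos'])
c=cam("wrist");w=eyes.read_camera("wrist");cv2.imwrite("pics/w3.png",w)
jar('straw',ims,[(253,285),(357,235)])
mk=blob(w,*J['apricot'],(280,200),7,200);x,y,a,b=cv2.boundingRect(mk);print(x,y,a,b)
for p in[(x+a/2,y+a/2),(x+a/2,y+b-a/2)]:print(plane(c,p,.084))
E
```

```text
[0.46521432 0.24115908 0.16753484]
straw [ 0.6771 -0.12  ] diam [np.float64(0.0591), np.float64(0.0591)] [(232, 253, 32, 54), (341, 215, 32, 51)]
203 138 188 109
[[0.48280313 0.21889434]]
[[0.46861004 0.28216722]]
```

View pics/w3.png

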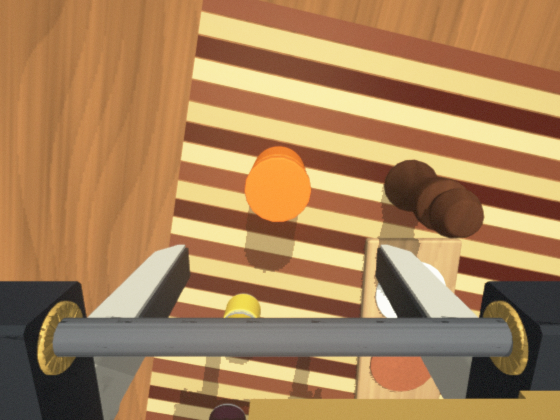

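```bash
python3 - <<'E'
from h import *
from plant import monitor
c=cam("wrist");print(plane(c,[(278,189),(246,189),(310,189),(278,221)],.084),monitor.read_state()['tool_pos'],c[2])
E
```

```text
[[0.46032112 0.25064661]
 [0.43543722 0.24539278]
 [0.48520992 0.25590147]
 [0.46576568 0.22446993]] [0.46547483 0.24065115 0.16735755] [0.44994485 0.31494731 0.36495418]
```

The wrist view puts the apricot lid at (278,189), which is (0.460, 0.251) and agrees with the bearings. The TCP is 5 mm and 10 mm off that, so I'll correct while descending.

arm_command --deltas '[[[-0.5,1.0,-1,0,0,0],[0,0,-2,0,0,0],[0,0,-2.5,0,0,0],[0,0,-2.5,0,0,0],[0,0,-2.5,0,0,0],[0,0,-1.5,0,0,0],[0,0,0,0,0,0],[0,0,0,0,0,0],[0,0,0,0,0,0]]]'

```text
t: 7.42
tool_pos: [0.4606, 0.2513, 0.0477]
orientation: [1.978, 2.44, 0.002]
force: [-0.4, 0.6, 0.9]
opening: 0.093
gripper_force: 0.0
```

arm_command --deltas '[[[0,0,0,0,0,0],[0,0,0,0,0,0],[0,0,0,0,0,0],[0,0,0,0,0,0],[0,0,0,0,0,0],[0,0,0,0,0,0],[0,0,0,0,0,0],[0,0,0,0,0,0],[0,0,0,0,0,0],[0,0,0,0,0,0]]]' --gripper -1 --squeeze 22

```text
t: 8.25
tool_pos: [0.4597, 0.2514, 0.0469]
orientation: [-1.977, -2.441, -0.0]
force: [-0.6, 0.0, 2.7]
opening: 0.0532
gripper_force: 22.0
```

arm_command --deltas '[[[0,0,1,0,0,0],[0,0,2.5,0,0,0],[0,0,2.5,0,0,0],[1.5,-2.1,0,0,0,0],[2.0,-2.7,0,0,0,0],[2.0,-2.7,0,0,0,0],[2.0,-2.7,0,0,0,0],[2.0,-2.7,0,0,0,0],[2.0,-2.7,0,0,0,0],[2.0,-2.7,0,0,0,0],[2.0,-2.7,0,0,0,0],[2.0,-2.7,0,0,0,0]]]'

```text
t: 9.25
tool_pos: [0.6352, 0.0128, 0.1069]
orientation: [-1.977, -2.441, 0.001]
force: [0.2, 0.1, -2.1]
opening: 0.0532
gripper_force: 22.0
```

arm_command --deltas '[[[2.0,-2.7,0,0,0,0],[0.8,-1.4,0,0,0,0],[0,0,0,0,0,0],[0,0,0,0,0,0],[0,0,0,0,0,0],[0,0,0,0,0,0]]]'

```text
t: 9.75
tool_pos: [0.6621, -0.0254, 0.1067]
orientation: [-1.975, -2.442, 0.0]
force: [1.1, 0.6, -2.3]
opening: 0.0531
gripper_force: 22.0
```

```bash
python3 - <<'E'
from plant import monitor
from h import *
ims=[]
for n in("scene","side"):
    im=eyes.read_camera(n);cv2.imwrite(f"pics/{n}4.png",im);ims.append(im)
s=monitor.read_state();print(s['tool_pos'],s['force'])
cv2.imwrite("pics/w4.png",eyes.read_camera("wrist"))
jar('straw',ims,[(253,285),(357,235)])
jar('apricot',ims,[(287,250),(337,205)])
E
```

```text
[ 0.66231023 -0.02542333  0.10696146] [-0.90833241  0.33197659 -2.55227683]
straw [ 0.678  -0.1188] diam [np.float64(0.0584), np.float64(0.0578)] [(233, 254, 32, 53), (344, 215, 29, 50)]
apricot [ 0.6619 -0.0256] diam [np.float64(0.0528), np.float64(0.0548)] [(271, 219, 28, 46), (322, 182, 28, 41)]
```

View pics/w4.png

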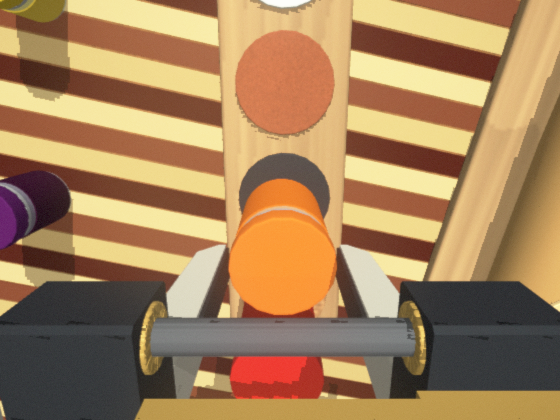

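arm_command --deltas '[[[0,-0.1,-1.3,0,0,0],[0,0,-1.2,0,0,0],[0,0,-0.8,0,0,0],[0,0,-0.4,0,0,0],[0,0,-0.2,0,0,0],[0,0,-0.2,0,0,0],[0,0,-0.1,0,0,0],[0,0,-0.1,0,0,0],[0,0,-0.1,0,0,0],[0,0,0,0,0,0],[0,0,0,0,0,0]]]'

```text
t: 10.82
tool_pos: [0.6632, -0.0276, 0.0635]
orientation: [1.977, 2.441, 0.001]
force: [-1.0, 0.6, -0.5]
opening: 0.0529
gripper_force: 22.0
```

arm_command --deltas '[[[0,0,-0.1,0,0,0],[0,0,0,0,0,0],[0,0,0,0,0,0]]]'

```text
t: 11.07
tool_pos: [0.6633, -0.0274, 0.0633]
orientation: [1.976, 2.441, 0.001]
force: [-2.7, 2.5, 4.9]
opening: 0.0531
gripper_force: 22.0
```

arm_command --deltas '[[[0,0,0,0,0,0],[0,0,0,0,0,0],[0,0,0,0,0,0],[0,0,0,0,0,0],[0,0,0,0,0,0],[0,0,0,0,0,0],[0,0,1,0,0,0],[0,0,2,0,0,0],[0,0,3,0,0,0],[0,0,3,0,0,0]]]' --gripper 1

```text
t: 11.9
tool_pos: [0.6618, -0.0275, 0.1524]
orientation: [-1.976, -2.44, 0.002]
force: [1.0, -0.2, 0.3]
opening: 0.0931
gripper_force: 0.0
```

arm_command --deltas '[[[-1.5,-0.4,0,0,0,0],[-2.5,-0.5,0,0,0,0],[-2.5,-0.5,0,0,0,0],[-2.5,-0.5,0,0,0,0],[-2.5,-0.5,0,0,0,0],[-2.5,-0.5,0,0,0,0],[-2.5,-0.5,0,0,0,0],[-2.5,-0.5,0,0,0,0],[-1.2,-0.2,0,0,0,0],[0,0,0,0,0,0],[0,0,0,0,0,0]]]'

```text
t: 12.82
tool_pos: [0.4612, -0.0689, 0.1529]
orientation: [1.977, 2.439, 0.002]
force: [0.8, 0.0, 0.5]
opening: 0.0932
gripper_force: 0.0
```

```bash
python3 - <<'E'
from plant import monitor
from h import *
ims=[]
for n in("scene","side"):
    im=eyes.read_camera(n);cv2.imwrite(f"pics/{n}5.png",im);ims.append(im)
print(monitor.read_state()['tool_pos'])
jar('straw',ims,[(253,285),(357,235)])
jar('apricot',ims,[(287,250),(337,205)])
c=cam("wrist");w=eyes.read_camera("wrist");cv2.imwrite("pics/w5.png",w)
mk=blob(w,[125,60,60],[165,255,255],(280,190),3,100);x,y,a,b=cv2.boundingRect(mk);print(x,y,a,b,plane(c,(x+a/2,y+b-a/2),.07))
E
```

```text
[ 0.46173367 -0.06864987  0.1525402 ]
straw [ 0.6762 -0.1203] diam [np.float64(0.0633), np.float64(0.0594)] [(230, 253, 35, 54), (343, 215, 30, 50)]
apricot [ 0.662  -0.0264] diam [np.float64(0.0515), np.float64(0.0532)] [(271, 233, 27, 46), (322, 196, 26, 41)]
254 171 57 58 [[ 0.46203452 -0.06690944]]
```

View pics/w5.png

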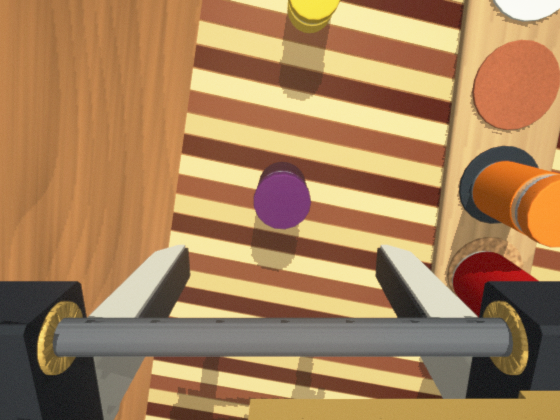

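The plum lid sits at (282,201), so the gripper is within about 1.5 mm of it. Descending to grip.

arm_command --deltas '[[[0,0.1,-1,0,0,0],[0,0,-2,0,0,0],[0,0,-2.5,0,0,0],[0,0,-2.5,0,0,0],[0,0,-2.5,0,0,0],[0,0,-1.3,0,0,0],[0,0,0,0,0,0],[0,0,0,0,0,0]]]'

```text
t: 13.63
tool_pos: [0.4599, -0.0671, 0.0326]
orientation: [-1.975, -2.44, 0.002]
force: [0.4, 0.2, 0.9]
opening: 0.093
gripper_force: 0.0
```

arm_command --deltas '[[[0,0,0,0,0,0],[0,0,0,0,0,0],[0,0,0,0,0,0],[0,0,0,0,0,0],[0,0,0,0,0,0],[0,0,0,0,0,0],[0,0,0,0,0,0],[0,0,0,0,0,0],[0,0,0,0,0,0],[0,0,0,0,0,0]]]' --gripper -1 --squeeze 18

```text
t: 14.47
tool_pos: [0.4608, -0.0677, 0.0339]
orientation: [1.977, 2.441, 0.0]
force: [0.5, 0.1, 0.9]
opening: 0.0457
gripper_force: 18.0
```

arm_command --deltas '[[[0,0,1,0,0,0],[0,0,2.5,0,0,0],[0,0,2.5,0,0,0],[1.5,1.0,0,0,0,0],[2.4,1.7,0,0,0,0],[2.4,1.7,0,0,0,0],[2.4,1.7,0,0,0,0],[2.4,1.7,0,0,0,0],[2.4,1.7,0,0,0,0],[2.4,1.7,0,0,0,0],[2.4,1.7,0,0,0,0],[0,0,0,0,0,0]]]'

```text
t: 15.47
tool_pos: [0.6463, 0.0646, 0.0932]
orientation: [-1.974, -2.443, -0.002]
force: [1.3, 0.0, -1.5]
opening: 0.0458
gripper_force: 18.0
```

arm_command --deltas '[[[0,0,0,0,0,0],[0,0,0,0,0,0],[0,0,0,0,0,0]]]'

```text
t: 15.72
tool_pos: [0.6431, 0.0608, 0.0941]
orientation: [-1.977, -2.441, 0.001]
force: [0.0, 0.1, -0.5]
opening: 0.0458
gripper_force: 18.0
```

```bash
python3 - <<'E'
from plant import monitor
from h import *
ims=[]
for n in("scene","side"):
    im=eyes.read_camera(n);cv2.imwrite(f"pics/{n}6.png",im);ims.append(im)
s=monitor.read_state();print(s['tool_pos'],s['force'])
jar('plum',ims,[(315,228),(315,185)])
cv2.imwrite("pics/w6.png",eyes.read_camera("wrist"))
E
```

```text
[0.64325669 0.06064051 0.09433189] [ 0.11256994  0.19091395 -0.69328989]
plum [0.6431 0.0574] diam [np.float64(0.0418), np.float64(0.0444)] [(304, 201, 20, 37), (305, 162, 21, 37)]
```

arm_command --deltas '[[[0.1,0.2,-1.3,0,0,0],[0,0,-1.2,0,0,0],[0,0,-0.8,0,0,0],[0,0,-0.4,0,0,0],[0,0,-0.2,0,0,0],[0,0,-0.2,0,0,0],[0,0,-0.1,0,0,0],[0,0,-0.1,0,0,0],[0,0,-0.1,0,0,0],[0,0,0,0,0,0],[0,0,0,0,0,0]]]'

```text
t: 16.78
tool_pos: [0.645, 0.0634, 0.0502]
orientation: [1.977, 2.441, 0.001]
force: [0.7, -0.4, -0.8]
opening: 0.0459
gripper_force: 18.0
```

arm_command --deltas '[[[0,0,-0.1,0,0,0],[0,0,0,0,0,0],[0,0,0,0,0,0]]]'

```text
t: 17.03
tool_pos: [0.6453, 0.0634, 0.0499]
orientation: [1.976, 2.441, 0.001]
force: [-1.5, 0.5, 5.4]
opening: 0.0459
gripper_force: 18.0
```

arm_command --deltas '[[[0,0,0,0,0,0],[0,0,0,0,0,0],[0,0,0,0,0,0],[0,0,0,0,0,0],[0,0,0,0,0,0],[0,0,0,0,0,0],[0,0,1,0,0,0],[0,0,2,0,0,0],[0,0,3,0,0,0],[0,0,3,0,0,0]]]' --gripper 1

```text
t: 17.87
tool_pos: [0.6438, 0.0634, 0.1395]
orientation: [-1.976, -2.44, 0.002]
force: [-0.0, 0.4, 0.8]
opening: 0.0927
gripper_force: 0.0
```

arm_command --deltas '[[[-1.5,0.3,0,0,0,0],[-2.5,0.3,0,0,0,0],[-2.5,0.3,0,0,0,0],[-2.5,0.3,0,0,0,0],[-2.5,0.3,0,0,0,0],[-2.5,0.3,0,0,0,0],[-2.5,0.3,0,0,0,0],[-2.5,0.3,0,0,0,0],[-0.4,0.1,0,0,0,0],[0,0,0,0,0,0],[0,0,0,0,0,0]]]'

```text
t: 18.78
tool_pos: [0.4517, 0.0884, 0.1398]
orientation: [1.976, 2.44, 0.002]
force: [0.4, 0.5, 0.4]
opening: 0.093
gripper_force: 0.0
```

```bash
python3 - <<'E'
from plant import monitor
from h import *
ims=[]
for n in("scene","side"):
    im=eyes.read_camera(n);cv2.imwrite(f"pics/{n}7.png",im);ims.append(im)
print(monitor.read_state()['tool_pos'])
jar('plum',ims,[(315,228),(315,195)])
c=cam("wrist");w=eyes.read_camera("wrist");cv2.imwrite("pics/w7.png",w)
mk=blob(w,[22,180,150],[34,255,255],(280,190),3,100);x,y,a,b=cv2.boundingRect(mk);print(x,y,a,b,plane(c,(x+a/2,y+b-a/2),.056))
E
```

```text
[0.45192281 0.08825699 0.13943555]
plum [0.6457 0.0616] diam [np.float64(0.0419), np.float64(0.0439)] [(305, 216, 21, 35), (305, 180, 20, 33)]
260 176 47 48 [[0.45303183 0.0899159 ]]
```

View pics/w7.png

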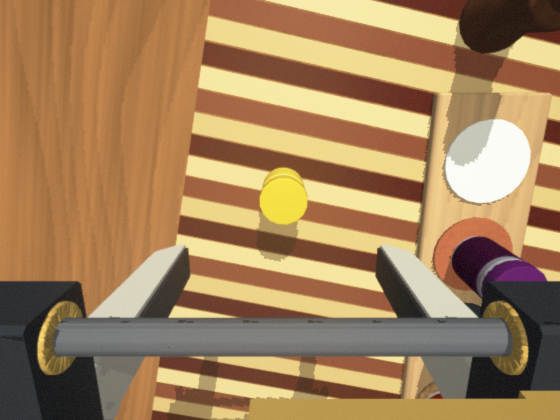

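Lemon lid at (283,200), which is (0.453, 0.090), and the plum stands on terracotta. Gripping the lemon next.

arm_command --deltas '[[[0.1,0.1,-1,0,0,0],[0,0,-2,0,0,0],[0,0,-2.5,0,0,0],[0,0,-2.5,0,0,0],[0,0,-2.5,0,0,0],[0,0,-1.2,0,0,0],[0,0,0,0,0,0],[0,0,0,0,0,0]]]'

```text
t: 19.6
tool_pos: [0.4509, 0.0892, 0.0206]
orientation: [-1.976, -2.44, 0.003]
force: [0.3, 0.3, 0.9]
opening: 0.0932
gripper_force: 0.0
```

arm_command --deltas '[[[0,0,0,0,0,0],[0,0,0,0,0,0],[0,0,0,0,0,0],[0,0,0,0,0,0],[0,0,0,0,0,0],[0,0,0,0,0,0],[0,0,0,0,0,0],[0,0,0,0,0,0],[0,0,0,0,0,0],[0,0,0,0,0,0],[0,0,0,0,0,0]]]' --gripper -1 --squeeze 15

```text
t: 20.52
tool_pos: [0.4518, 0.0894, 0.0218]
orientation: [1.977, 2.441, 0.0]
force: [-0.5, -0.3, 0.1]
opening: 0.038
gripper_force: 15.0
```

arm_command --deltas '[[[0,0,1,0,0,0],[0,0,2.5,0,0,0],[0,0,2.5,0,0,0],[1.5,0.5,0,0,0,0],[2.5,0.9,0,0,0,0],[2.5,0.9,0,0,0,0],[2.5,0.9,0,0,0,0],[2.5,0.9,0,0,0,0],[2.5,0.9,0,0,0,0],[2.0,0.7,0,0,0,0],[1.3,0.4,0,0,0,0],[0,0,0,0,0,0]]]'

```text
t: 21.52
tool_pos: [0.6266, 0.151, 0.0821]
orientation: [1.976, 2.441, 0.001]
force: [0.5, -1.0, -0.9]
opening: 0.0386
gripper_force: 15.0
```

arm_command --deltas '[[[0,0,0,0,0,0],[0,0,0,0,0,0],[0,0,0,0,0,0]]]'

```text
t: 21.77
tool_pos: [0.6238, 0.1501, 0.0819]
orientation: [-1.977, -2.441, 0.001]
force: [0.2, 0.4, -1.6]
opening: 0.0381
gripper_force: 15.0
```

```bash
python3 - <<'E'
from plant import monitor
from h import *
ims=[]
for n in("scene","side"):
    im=eyes.read_camera(n);cv2.imwrite(f"pics/{n}8.png",im);ims.append(im)
s=monitor.read_state();print(s['tool_pos'],s['force'])
jar('lemon',ims,[(343,200),(294,170)])
E
```

```text
[0.62407757 0.15014433 0.08205469] [-0.44159695 -0.04962391 -0.48939443]
lemon [0.6239 0.1494] diam [np.float64(0.0401), np.float64(0.0394)] [(333, 184, 20, 30), (287, 151, 17, 26)]
```

arm_command --deltas '[[[0.1,0,-1.3,0,0,0],[0,0,-1.2,0,0,0],[0,0,-0.8,0,0,0],[0,0,-0.4,0,0,0],[0,0,-0.2,0,0,0],[0,0,-0.2,0,0,0],[0,0,-0.1,0,0,0],[0,0,-0.1,0,0,0],[0,0,-0.1,0,0,0],[0,0,0,0,0,0],[0,0,0,0,0,0]]]'

```text
t: 22.78
tool_pos: [0.6259, 0.1504, 0.0381]
orientation: [1.977, 2.441, 0.0]
force: [-0.1, -0.2, -0.9]
opening: 0.0387
gripper_force: 15.0
```

arm_command --deltas '[[[0,0,-0.1,0,0,0],[0,0,0,0,0,0],[0,0,0,0,0,0]]]'

```text
t: 23.03
tool_pos: [0.6264, 0.1505, 0.0377]
orientation: [1.977, 2.441, 0.002]
force: [0.5, 0.1, 3.6]
opening: 0.0383
gripper_force: 15.0
```

arm_command --deltas '[[[0,0,0,0,0,0],[0,0,0,0,0,0],[0,0,0,0,0,0],[0,0,0,0,0,0],[0,0,0,0,0,0],[0,0,0,0,0,0],[0,0,1,0,0,0],[0,0,2,0,0,0],[0,0,3,0,0,0],[0,0,3,0,0,0],[0,0,3,0,0,0],[0,0,3,0,0,0]]]' --gripper 1

```text
t: 24.03
tool_pos: [0.6256, 0.1504, 0.1892]
orientation: [1.977, 2.441, 0.001]
force: [-0.3, 0.3, 0.1]
opening: 0.0926
gripper_force: 0.0
```

arm_command --deltas '[[[0,-2,0,0,0,0],[0,-3,0,0,0,0],[0,-3,0,0,0,0],[0,-3,0,0,0,0],[0,-3,0,0,0,0],[0,-3,0,0,0,0],[0,-3,0,0,0,0],[0,-3,0,0,0,0],[0,-3,0,0,0,0],[0,-3,0,0,0,0],[0,0,0,0,0,0],[0,0,0,0,0,0]]]'

```text
t: 25.03
tool_pos: [0.6256, -0.1413, 0.1875]
orientation: [1.98, 2.438, 0.0]
force: [-0.9, -0.0, 0.1]
opening: 0.093
gripper_force: 0.0
```

```bash
python3 - <<'E'
from plant import monitor
from h import *
print(monitor.read_state()['tool_pos'])
w=eyes.read_camera("wrist");cv2.imwrite("pics/w9.png",w)
ims=[]
for n in("scene","side"):
    im=eyes.read_camera(n);cv2.imwrite(f"pics/{n}9.png",im);ims.append(im)
for k,v in dict(straw=[(250,285),(357,240)],apricot=[(287,255),(335,217)],plum=[(315,230),(315,195)],lemon=[(342,212),(294,175)],cup=[(201,323),(387,283)]).items(): jar(k,ims,v)
E
```

```text
[ 0.62561605 -0.14125747  0.1874952 ]
straw [ 0.6773 -0.1183] diam [np.float64(0.0587), np.float64(0.059)] [(233, 253, 32, 54), (342, 215, 31, 50)]
apricot [ 0.6618 -0.0256] diam [np.float64(0.0526), np.float64(0.0542)] [(271, 233, 28, 46), (322, 196, 26, 41)]
plum [0.6449 0.063 ] diam [np.float64(0.0427), np.float64(0.0414)] [(305, 217, 22, 35), (305, 180, 17, 33)]
lemon [0.6268 0.1502] diam [np.float64(0.0393), np.float64(0.038)] [(333, 199, 20, 28), (288, 165, 16, 26)]
cup [ 0.6991 -0.2319] diam [np.float64(0.0663), np.float64(0.0684)] [(181, 297, 39, 53), (370, 258, 37, 51)]
```

View pics/w9.png

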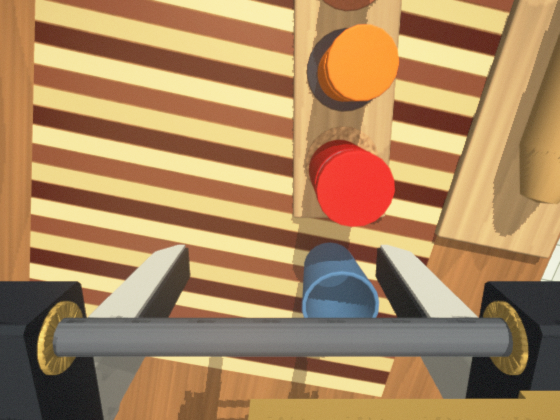

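View pics/side9.png

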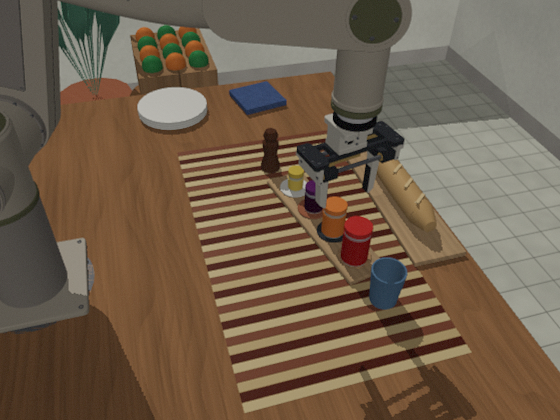

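All four jars stand in order, with the strawberry lid at wrist (355,188) and the apricot lid at (362,63). Three jars measure within 2 mm of centre; I'll check the strawberry independently with the wrist camera.

```bash
python3 - <<'E'
from h import *
c=cam("wrist");print(plane(c,[(355,188)],.114),plane(c,[(362,63)],.100),'board corners',plane(c,[(295,215),(294,100)],.012))
E
```

```text
[[ 0.67783621 -0.11311089]] [[ 0.66174002 -0.02359017]] board corners [[ 0.64785942 -0.17370653]
 [ 0.62104505 -0.05797846]]
```

Strawberry is within about 5 mm of its coaster's centre and the others within about 2 mm. The cup hasn't moved, so I'm handing in.

```bash
python3 -c "
from plant import ticket
print(ticket.close_job())"
```

```text
the job is handed in; nothing more can be done
None
```

I handed in the job at about 25 s on the robot clock, with all four jars upright and released on their coasters in size order from cup to pepper mill; by the cameras the strawberry is about 5 mm off centre, the other three about 2 mm, and the cup has not moved (mill position checked only by eye); no verdict was returned.

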